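# Hold the pedal bin open for a dustpan, then let its lid down softly

## Task

I want to tip a dustpan into the small pedal bin: press its pedal down until the lid stands fully open and keep it there for a good three seconds. Then ease the pedal up slowly so that the lid comes down softly and closes without slamming, and take the hand away. Work the bin by its pedal only, do not lift, tip or shove it or put a hand to the lid, and leave the things around it where they are.

Things in the scene. Friction and masses are not known exactly. Their poses are not given: they have to be found in the camera images.
- bin: the pedal bin: round brushed-steel bin with a black base, 172 mm diameter, 264 mm high with lid shut, about 1.6 kg, standing loose. Origin at the centre of its underside, z up; its own -x points to its front, where the pedal sticks out, roughly towards the robot (turned up to 0.45 rad either way). The lid's hinge is at the back (+x), 240 mm up. A push over about 30 N on the pedal would tip it
- pedal_pad (a point): centre of the top face of the pedal's steel pad: 62 mm wide (bin's y), 48 long (bin's x), 6 thick. Up, the pad slopes up to the front by 0.14 rad; the point is 115 mm in front of the bin's axis (29 mm off the wall), 44 mm above the worktop. Fully pressed it slopes down by 0.16 rad and the point is 16 mm up, as far out within 2 mm. Bystanders are 60 mm or more from the pad's sides
- pedal (a joint): pedal angle: 0 up (lid shut), 0.30 rad pressed to its stop. Pressing it takes roughly 3 to 7 N downward at the pad's centre to start with, falling to 1 or 2 N near full opening, then the stop is hard. It has no spring: the lid's weight brings it back up, and it follows a finger that rises slowly
- lid (a joint): lid angle: 0 shut, 1.26 rad fully open. A link makes it 4.2 times the pedal angle. The lid has no damper: let go, it falls shut in well under a second and slams
- lid_front (a point): front edge of the lid, in the middle: 84 mm in front of the bin's axis and 244 mm above the worktop when shut; it swings up and back about the hinge at the rear
- spray: bystander: white trigger spray bottle, 72 mm diameter, 224 mm high, standing beside the bin. Origin at the centre of its underside
- cleaner: bystander: grey bottle of cleaner with a white cap, 76 mm diameter, 234 mm high, standing beside the bin. Origin at the centre of its underside
- tin: bystander: flat round polish tin, 83 mm diameter, 31 mm high. Origin at the centre of its underside

How it is judged:
By the outcome, as a careful person would: the job done as asked, in the order asked, and still so for the second after the job is handed in, with the robot touching nothing.
It also fails if it takes over 45 s, if anything falls off the work surface, if the arm or the gripper's body presses on something with over 40 N, if the wrist force passes 120 N, or if a joint passes its speed limit or range.

## Robot

A 7-joint arm with a two-finger parallel gripper is mounted at the origin on the work surface. World frame = base frame: x ahead of the robot, y to its left, z up, the work surface at z = 0. Lengths are in m, angles in rad, forces in N, time in s.
With the tool pointing down it reaches from about 0.4 to 0.85 m from the base axis. Payload 10.4 kg.
Tool frame: the origin (TCP) lies at the centre of the arm's flange, where the gripper is bolted on; the fingertips stand 182 mm ahead of it and the grasp point (between the pads) lies 164 mm ahead of it (r.hold_point_z is the distance from the TCP to the grasp point, in m); z points along the fingers, y is the direction in which the jaws open and shut (so a half turn about z gives the same grasp; the last joint's range is limited). The gripper opens to 87 mm and grips with 3 to 60 N. Pads are 19 mm wide; open, the fingers measure 117 mm over their backs; the gripper's body (75 mm by 190 mm) begins 51 mm behind the grasp point.
Start: joints at [1.301, 0.332, -0.065, 1.46, 0.022, 1.35, -0.088], TCP at [0.153, -0.606, 0.405] pointing down, gripper open.
Joint ranges: [-2.6, 2.6], [-0.5, 2.12], [-1.47, 1.34], [0.16, 2.42], [-1.27, 4.41], [0.06, 2.06], [-2.6, 2.6]. Speed limits (rad/s): [2.22, 2.22, 2.79, 2.79, 3.14, 3.14, 3.14].

## Interface

Orientations are given as a unit quaternion [x, y, z, w].
In Python, from bench import r, cams, job gives the robot as it stands.
- The arm moves only by the tool carry_out, never from a script. Its argument "rows" is a list of rows, each an object with "jaw": the finger opening in m, from 0 to 0.087; "delta_pos": the shift along the tool's x, y, z in m, a list of three; "yaw": the turn about the tool's z in degrees. A call has 1 to 10 rows; each row shifts and turns the commanded pose from where the row before left it, along the tool's axes as they then stand; what a row does not reach is not made up. A row lasts 1/10 s, in which the tool goes at most 50 mm and 8.59 degrees, less where a joint would pass 70% of its speed; a pose out of reach is approached as far as the arm can. A call is refused whole if a number of a shift passes 0.05 or a number of a turn 8.59, either way. A call with a gripper value outside its range is refused whole. The fingers move at their own pace and stop on an object; "grip_force" is the grip in N (left out, the last holds). Time passes only in rows, so rows that do not move let the fingers close. It gives the time, the measured TCP pose, the force and the opening at its end, in the units of the state.
- r.read_state(): the state, without advancing time (a new reading comes with each control period).
- cams.camera(name): name is "side" or "top"; returns a dict with "img" (384x512x3 uint8, blue, green, red), "mtx" (3x3 intrinsics, pixels), "R" (3x3) and "t" (3): a world point X has camera coordinates R X + t. Camera axes: x right, y down, z forward; pixel columns grow to the right and rows downward; lengths in m; the calibration is good to about 2 mm. A picture is of the moment at which its call begins. There is no depth.
- job.close_job(): hands the job in, once; it reports no verdict.
Trained networks look in the newest picture that a camera, given by its name, has taken for a name from the list of things; names that differ only in an ending like _2 or _b are one class to them, and where a whole thing is asked for, a point or a joint stands for the part that bears it (a point fixed in the world has none). Each returns a list of dicts, best first, with "confidence" (0 to 1); they miss things now and then, are a little off and sometimes report something else, mostly with a low value. They report only what shows in the picture. A call takes as long as a camera call.
- cams.boxes_of(camera, query): "rect" ([centre column, centre row, width, height] as shares, 0 to 1, of the picture: columns of its width, rows of its height, round what is visible of it).
- cams.outline_of(camera, query): "pixels" (384x512 bool, what is visible of it) and "rect" ([centre column, centre row, width, height] as shares, 0 to 1, of the picture: columns of its width, rows of its height, round what is visible of it).
The state is a dict: "time": time; "joint_positions": joint angles; "joint_vel": joint speeds; "joint_torque": joint torques, N m; "ee_pos": TCP position; "eef_rot": TCP orientation; "ft_force": force on the tool from outside, world axes, zero at the start; "torque": the same for the moment, N m; "width": finger opening in m.
Only numpy, scipy, OpenCV 4.12 (cv2) and the standard library are available. Lean on these libraries where they do the work, as an engineer would, in place of code of your own. Each camera call takes 0.05 s, during which the arm holds its last target.

## Working session

There is one attempt and no reset: what is moved stays moved. The work goes in short steps, Python scripts to look and compute and a tool call to move; the robot and the scene stay as the last step left them, time stands still between calls to the robot, and variables do not carry over. Pictures are saved under pics/ and viewed, and the job is handed in when it is done.

Besides the shell and the picture viewer there is one more tool, called after "Emit:" as name(argument=value, ...) on one line, values as JSON. carry_out: Moves the arm, as the interface text tells. Its arguments: {"type":"object","properties":{"rows":{"type":"array"},"grip_force":{"type":"number"}},"required":["rows"]}

```bash
mkdir -p pics; ls
python3 - <<'E'
from bench import r,cams,job
import cv2,numpy as np
s=r.read_state()
for k,v in s.items(): print(k,np.round(v,3))
for n in ['side','top']:
    c=cams.camera(n); cv2.imwrite(f'pics/{n}0.png',c['img'])
    print(n,c['mtx'],c['R'],c['t'], 'campos',-c['R'].T@c['t'])
    for q in ['bin','pedal_pad','lid_front','spray','cleaner','tin']:
        print(q,[(round(b['confidence'],2),np.round(np.array(b['rect'])*[512,384,512,384],1)) for b in cams.boxes_of(n,q)][:3])
E
```

```text
pics
time 0.0
joint_positions [ 1.301  0.333 -0.065  1.461  0.022  1.35  -0.088]
joint_vel [ 0.    -0.001  0.001  0.001 -0.001  0.001  0.001]
joint_torque [-1.0000e-03 -6.2327e+01  2.4000e-02 -3.8991e+01 -6.1000e-02  4.0000e-02
  0.0000e+00]
ee_pos [ 0.153 -0.606  0.404]
eef_rot [ 0.992  0.123 -0.    -0.001]
ft_force [-0.838 -0.061 -0.478]
torque [ 0.029 -0.055  0.065]
width 0.087
side [[350.71804798   0.         259.27125129]
 [  0.         350.71804798 187.23798477]
 [  0.           0.           1.        ]] [[-0.6555617  -0.7551095   0.00696435]
 [-0.62820853  0.54022626 -0.55991932]
 [ 0.41903807 -0.37143672 -0.82851787]] [0.46302491 0.47133    0.65599697] campos [0.32474722 0.33867103 0.80418731]
bin []
pedal_pad [(0.93, array([294.2, 223.2,  26.8,  23.6]))]
lid_front [(0.68, array([268.4, 141.7,  82.4,  68.2]))]
spray [(0.97, array([325.2, 143.4,  34.9,  74.8]))]
cleaner [(0.83, array([197.3, 219.3,  37.2,  71.7]))]
tin [(0.66, array([250. , 264.5,  38.9,  37.1])), (0.24, array([294.2, 221.6,  30.9,  18.2]))]
top [[451.59761331   0.         249.44920538]
 [  0.         451.59761331 190.68883941]
 [  0.           0.           1.        ]] [[-0.0255077  -0.99964711 -0.00741769]
 [-0.98458581  0.02640633 -0.17289733]
 [ 0.17303219  0.00289314 -0.98491192]] [0.08048034 0.66370695 1.12692779] campos [0.46053452 0.05966551 1.22527475]
bin [(0.85, array([281.1, 175.4,  78.5, 113.5]))]
pedal_pad [(0.63, array([274.2, 224.2,  27.6,  19.4]))]
lid_front [(0.64, array([281.5, 161.2,  76.2,  81.9]))]
spray [(0.94, array([353. , 183.7,  48.3,  39. ])), (0.51, array([280.4, 175.8,  78.5, 110.4])), (0.34, array([195.3, 173.9,  33.2,  42. ]))]
cleaner [(0.95, array([194.9, 175.3,  30.2,  39.4]))]
tin [(0.91, array([218.5, 229.5,  34.8,  27.8])), (0.59, array([281.4, 175.8,  76.1, 112.9]))]
```

View pics/side0.png

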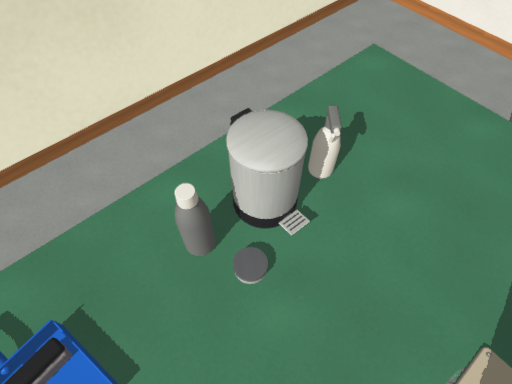

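View pics/top0.png

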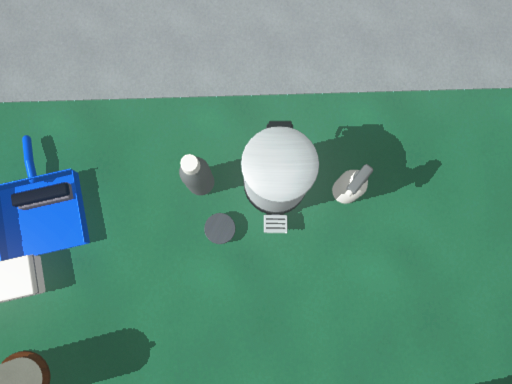

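```bash
cat > h.py <<'E'
from bench import r,cams,job
import cv2,numpy as np
def onplane(c,uv,z):
    d=c['R'].T@np.linalg.inv(c['mtx'])@np.array([uv[0],uv[1],1]); o=-c['R'].T@c['t']
    return o+d*(z-o[2])/d[2]
def proj(c,X):
    p=c['mtx']@(c['R']@np.asarray(X)+c['t']); return p[:2]/p[2]
E
python3 - <<'E'
from h import *
C={n:cams.camera(n) for n in['side','top']}
for n in C:
    o=cams.outline_of(n,'pedal_pad')
    for a in o[:2]:
        ys,xs=np.nonzero(a['pixels']); print(n,'pad',a['confidence'],xs.mean(),ys.mean(),len(xs),onplane(C[n],(xs.mean(),ys.mean()),.044))
    o=cams.outline_of(n,'lid_front')
    for a in o[:2]:
        ys,xs=np.nonzero(a['pixels']); print(n,'lid',a['confidence'],xs.mean(),ys.mean(),len(xs),onplane(C[n],(xs.mean(),ys.mean()),.255))
    o=cams.outline_of(n,'tin')
    for a in o[:1]:
        ys,xs=np.nonzero(a['pixels']); print(n,'tin',onplane(C[n],(xs.mean(),ys.mean()),.025))
    for a,z in(('spray',.2),('cleaner',.22)):
      b=cams.boxes_of(n,a)[0]['rect']; print(n,a,onplane(C[n],(b[0]*512,b[1]*384),z/2))
for n in C:
    x=C[n]['img'];
    u,v=(294,223) if n=='side' else (274,210)
    cv2.imwrite(f'pics/{n}z.png',cv2.resize(x[v-45:v+45,u-60:u+60],None,fx=6,fy=6,interpolation=cv2.INTER_CUBIC))
E
```

```text
side pad 0.66 293.5085574572127 222.17359413202934 409 [0.57635985 0.00199599 0.044     ]
side lid 0.71 266.22552693208434 140.26838407494145 4270 [0.68205859 0.00425789 0.255     ]
side tin [0.56708585 0.14955908 0.025     ]
side spray [ 0.67604008 -0.19791825  0.1       ]
side cleaner [0.70366524 0.1924089  0.11      ]
top pad 0.65 274.63440860215053 223.19139784946236 465 [ 0.57981006 -0.00066182  0.044     ]
top lid 0.76 279.52812566334114 162.30290808745488 4711 [ 0.69273526 -0.00539734  0.255     ]
top tin [0.57293799 0.14616224 0.025     ]
top spray [ 0.67423187 -0.20210392  0.1       ]
top cleaner [0.70139024 0.19956371 0.11      ]
```

View pics/sidez.png

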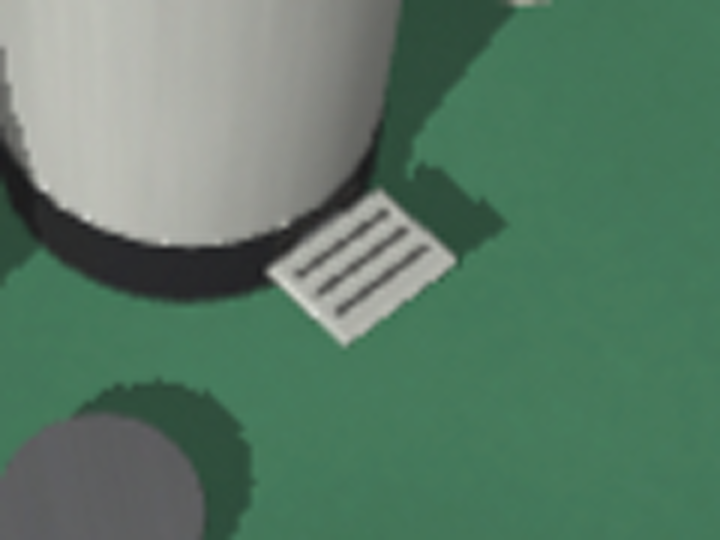

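View pics/topz.png

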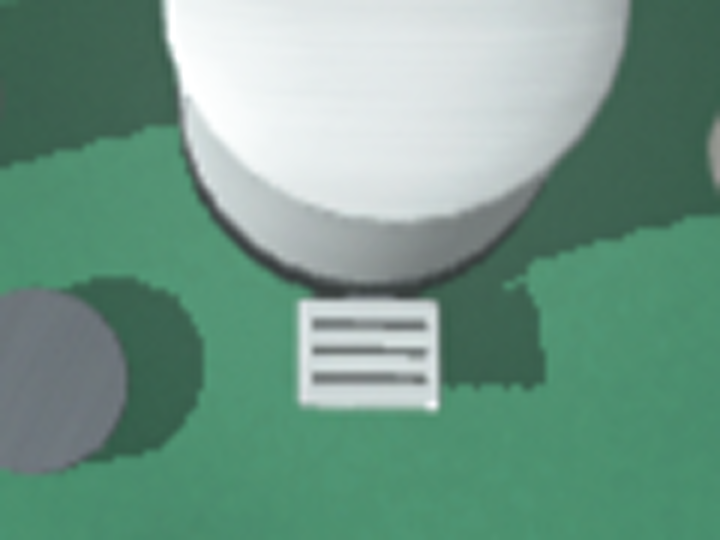

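Run:
```python
from h import *
c=cams.camera('top')
a=cams.outline_of('top','pedal_pad')[0]['pixels'].astype(np.uint8)
# box corners
q=cv2.minAreaRect(np.argwhere(a)[:,::-1].astype(np.float32)); 
for p in cv2.boxPoints(q): print(p,onplane(c,p,.044))
c=cams.camera('side')
a=cams.outline_of('side','pedal_pad')[0]['pixels'].astype(np.uint8)
q=cv2.minAreaRect(np.argwhere(a)[:,::-1].astype(np.float32)); 
for p in cv2.boxPoints(q): print(p,onplane(c,p,.044))
s=r.read_state(); from scipy.spatial.transform import Rotation as R
print(R.from_quat(s['eef_rot']).as_matrix().round(3), s['ee_pos'],s['time'])
```

```text
[264. 214.] [0.60478007 0.02644841 0.044     ]
[286. 214.] [ 0.60325156 -0.03138792  0.044     ]
[286. 232.] [ 0.55597277 -0.0295196   0.044     ]
[264. 232.] [0.5574737  0.02791922 0.044     ]
[279.      223.00003] [0.59792061 0.03052591 0.044     ]
[295.      207.00003] [ 0.60503765 -0.03102202  0.044     ]
[308.5     220.50003] [ 0.55560686 -0.02922678  0.044     ]
[292.5     236.50003] [0.55006713 0.0308248  0.044     ]
[[ 0.97   0.244  0.   ]
 [ 0.244 -0.97  -0.   ]
 [ 0.     0.    -1.   ]] [ 0.15271533 -0.60606323  0.40476695] 1.5
```

The zoomed pictures show the pad in the top view at columns 264–287 and rows 215–233. Both cameras put its centre near (0.579, -0.001), and the bin is turned by almost nothing. The gripper body would hit the bin wall if I pressed at the pad's centre, so I'll press about 17 mm further forward.

Emit:
carry_out(rows=[{"jaw":0,"delta_pos":[0,0,0],"yaw":7.05},{"jaw":0,"delta_pos":[0,0,0],"yaw":7.05},{"jaw":0,"delta_pos":[0.02,-0.03,0],"yaw":0},{"jaw":0,"delta_pos":[0.02,-0.03,0],"yaw":0},{"jaw":0,"delta_pos":[0.02,-0.03,0],"yaw":0},{"jaw":0,"delta_pos":[0.02,-0.03,0],"yaw":0},{"jaw":0,"delta_pos":[0.02,-0.03,0],"yaw":0},{"jaw":0,"delta_pos":[0.02,-0.03,0],"yaw":0},{"jaw":0,"delta_pos":[0.02,-0.03,0],"yaw":0},{"jaw":0,"delta_pos":[0.02,-0.03,0],"yaw":0}])

```text
time: 2.5
ee_pos: [0.3131, -0.3646, 0.405]
eef_rot: [1.0, 0.0, 0.0, 0.0]
ft_force: [0.1, 0.0, -0.5]
width: 0.0148
```

Emit:
carry_out(rows=[{"jaw":0,"delta_pos":[0.02,-0.03,0],"yaw":0},{"jaw":0,"delta_pos":[0.02,-0.03,0],"yaw":0},{"jaw":0,"delta_pos":[0.02,-0.03,0],"yaw":0},{"jaw":0,"delta_pos":[0.02,-0.03,0],"yaw":0},{"jaw":0,"delta_pos":[0.02,-0.03,0],"yaw":0},{"jaw":0,"delta_pos":[0.02,-0.03,0],"yaw":0},{"jaw":0,"delta_pos":[0.02,-0.03,0],"yaw":0},{"jaw":0,"delta_pos":[0.02,-0.03,0],"yaw":0},{"jaw":0,"delta_pos":[0.02,-0.03,0],"yaw":0},{"jaw":0,"delta_pos":[0,-0.03,0],"yaw":0}])

```text
time: 3.5
ee_pos: [0.4937, -0.0643, 0.4047]
eef_rot: [1.0, 0.001, 0.0, -0.0]
ft_force: [0.1, -0.2, -0.2]
width: 0.0004
```

Emit:
carry_out(rows=[{"jaw":0,"delta_pos":[0.013,-0.016,0.02],"yaw":0},{"jaw":0,"delta_pos":[0.013,-0.016,0.025],"yaw":0},{"jaw":0,"delta_pos":[0.013,-0.016,0.025],"yaw":0},{"jaw":0,"delta_pos":[0.013,-0.016,0.025],"yaw":0},{"jaw":0,"delta_pos":[0.005,0,0.025],"yaw":0},{"jaw":0,"delta_pos":[0.005,0,0.02],"yaw":0},{"jaw":0,"delta_pos":[0,0,0.01],"yaw":0},{"jaw":0,"delta_pos":[0,0,0],"yaw":0}])

```text
time: 4.3
ee_pos: [0.5538, -0.0019, 0.2537]
eef_rot: [1.0, 0.0, -0.001, -0.0]
ft_force: [-0.4, 0.8, -0.3]
width: 0.0005
```

Run:
```python
from h import *
for n in['side','top']:
    c=cams.camera(n); cv2.imwrite(f'pics/{n}1.png',c['img'])
    x=c['img']; u,v=(294,200) if n=='side' else (274,210)
    cv2.imwrite(f'pics/{n}1z.png',cv2.resize(x[v-60:v+60,u-80:u+80],None,fx=5,fy=5,interpolation=cv2.INTER_CUBIC))
    s=r.read_state(); e=np.array(s['ee_pos']); print(n,proj(c,e-[0,0,.182]),e,s['ft_force'])
```

```text
side [302.31399142 221.69756233] [ 0.55412646 -0.00187021  0.25488233] [ 0.21500682 -0.27380671  0.55978033]
top [275.99762364 231.94384581] [ 0.55438858 -0.00183406  0.25560928] [ 0.31362478 -0.74223922  0.4545599 ]
```

View pics/side1z.png

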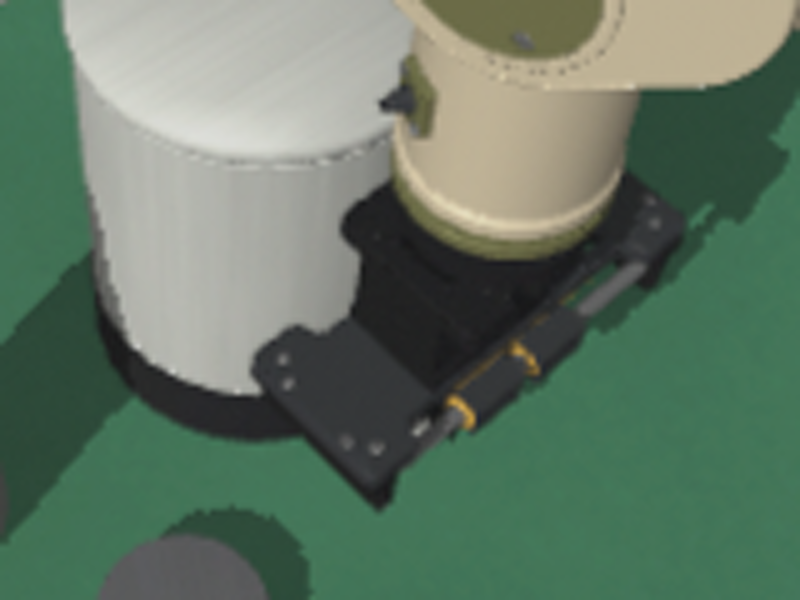

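View pics/top1z.png

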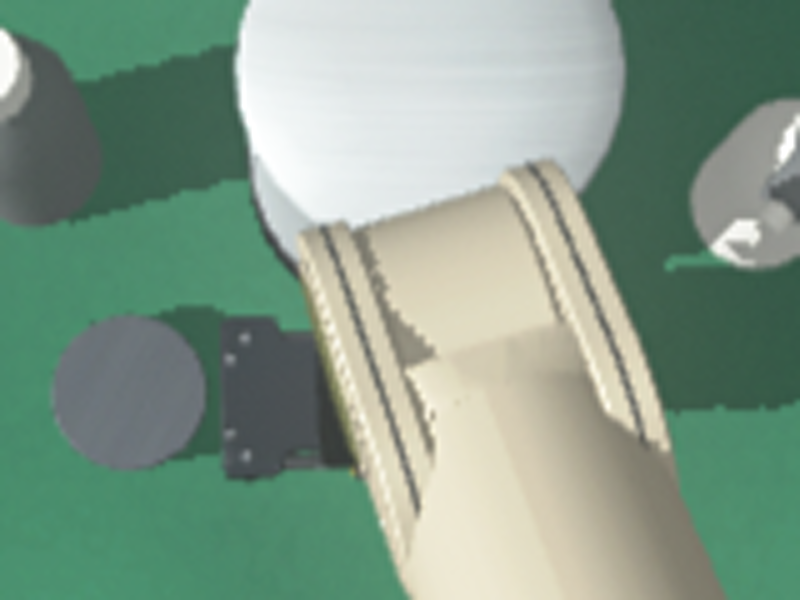

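Run:
```python
from h import *
c=cams.camera('top')
for u,v in((300,182),(258,195)):
  for z in (.3,.35,.4,.45): print(u,v,onplane(c,(u,v),z))
print(r.read_state()['joint_positions'])
```

```text
300 182 [ 0.63865515 -0.04347791  0.3       ]
300 182 [ 0.62902986 -0.03790425  0.35      ]
300 182 [ 0.61940458 -0.03233059  0.4       ]
300 182 [ 0.6097793  -0.02675692  0.45      ]
258 195 [0.61352737 0.04486544 0.3       ]
258 195 [0.60525994 0.04566521 0.35      ]
258 195 [0.59699251 0.04646498 0.4       ]
258 195 [0.58872508 0.04726474 0.45      ]
[ 0.44007518  0.37960799 -0.61473017  1.79110617  0.24991095  1.04757788
 -1.83709495]
```

View pics/side1.png

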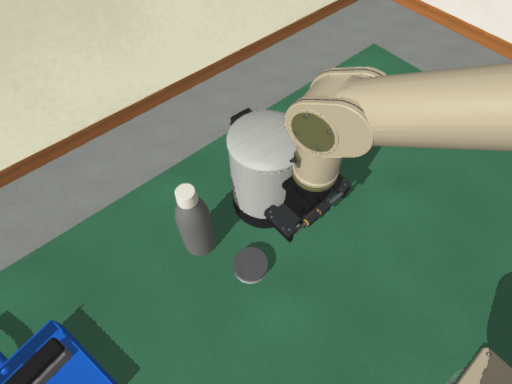

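Run:
```python
from h import *
c=cams.camera('side')
o=-c['R'].T@c['t']
for (u,v) in((313,131),(303,130),(310,105),(318,185),(370,150),(295,160),(286,120),(345,157)):
  d=c['R'].T@np.linalg.inv(c['mtx'])@np.array([u,v,1])
  for y in (.03,.05): print((u,v),np.round(o+d*(y-o[1])/d[1],3))
```

```text
(313, 131) [0.55  0.03  0.407]
(313, 131) [0.536 0.05  0.433]
(303, 130) [0.57  0.03  0.394]
(303, 130) [0.554 0.05  0.42 ]
(310, 105) [0.564 0.03  0.45 ]
(310, 105) [0.549 0.05  0.473]
(318, 185) [0.518 0.03  0.297]
(318, 185) [0.505 0.05  0.33 ]
(370, 150) [0.454 0.03  0.449]
(370, 150) [0.445 0.05  0.472]
(295, 160) [0.577 0.03  0.31 ]
(295, 160) [0.561 0.05  0.342]
(286, 120) [0.608 0.03  0.386]
(286, 120) [0.59  0.05  0.414]
(345, 157) [0.485 0.03  0.405]
(345, 157) [0.475 0.05  0.431]
```

Run:
```python
from h import *
x=cv2.imread('pics/side1.png'); cv2.imwrite('pics/side1zz.png',cv2.resize(x[60:210,250:400],None,fx=4,fy=4,interpolation=cv2.INTER_CUBIC))
```

```text
(no output)
```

View pics/side1zz.png

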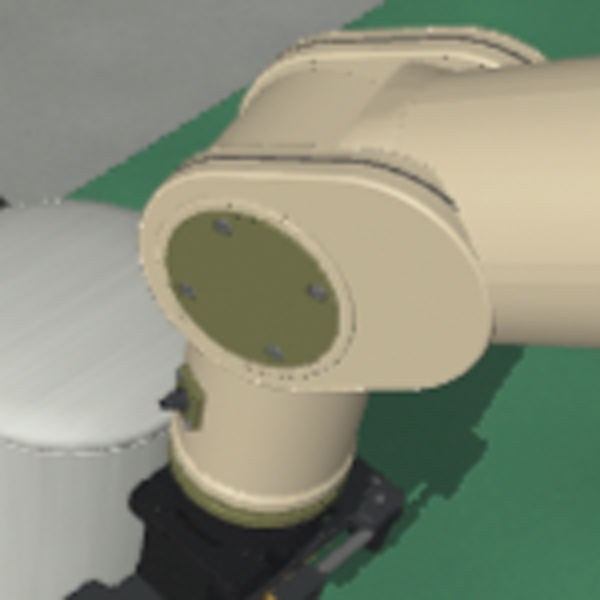

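The wrist housing sits at about z 0.40 and reaches x 0.615. I checked the lid's swing against it: with the tool at x 0.559, roughly 20 mm of clearance remains.

Emit:
carry_out(rows=[{"jaw":0,"delta_pos":[0.005,-0.001,0.005],"yaw":0},{"jaw":0,"delta_pos":[0,0,0.006],"yaw":0},{"jaw":0,"delta_pos":[0,0,0.006],"yaw":0},{"jaw":0,"delta_pos":[0,0,0.003],"yaw":0},{"jaw":0,"delta_pos":[0,0,0.002],"yaw":0},{"jaw":0,"delta_pos":[0,0,0],"yaw":0}])

```text
time: 5.1
ee_pos: [0.5592, -0.0008, 0.2324]
eef_rot: [1.0, 0.0, -0.0, 0.0]
ft_force: [0.5, -0.1, -0.0]
width: 0.0006
```

Emit:
carry_out(rows=[{"jaw":0,"delta_pos":[0,0,0.002],"yaw":0},{"jaw":0,"delta_pos":[0,0,0.002],"yaw":0},{"jaw":0,"delta_pos":[0,0,0.002],"yaw":0},{"jaw":0,"delta_pos":[0,0,0.002],"yaw":0},{"jaw":0,"delta_pos":[0,0,0.002],"yaw":0}])

```text
time: 5.6
ee_pos: [0.5592, -0.0007, 0.2226]
eef_rot: [1.0, 0.0, -0.0, 0.0]
ft_force: [-2.7, -0.6, 3.2]
width: 0.0003
```

Emit:
carry_out(rows=[{"jaw":0,"delta_pos":[0,0,0.002],"yaw":0},{"jaw":0,"delta_pos":[0,0,0.002],"yaw":0},{"jaw":0,"delta_pos":[0,0,0.002],"yaw":0},{"jaw":0,"delta_pos":[0,0,0.002],"yaw":0},{"jaw":0,"delta_pos":[0,0,0],"yaw":0}])

```text
time: 6.1
ee_pos: [0.5593, -0.0008, 0.2144]
eef_rot: [1.0, 0.0, -0.0, -0.0]
ft_force: [-2.1, 0.6, 2.1]
width: 0.0008
```

Run:
```python
from h import *
c=cams.camera('side'); cv2.imwrite('pics/side2.png',cv2.resize(c['img'][60:260,180:430],None,fx=3,fy=3,interpolation=cv2.INTER_CUBIC))
print(r.read_state()['ee_pos'],r.read_state()['ft_force'])
```

```text
[ 0.55929736 -0.00081385  0.21457979] [-1.71279658  0.09085317  2.29850942]
```

View pics/side2.png

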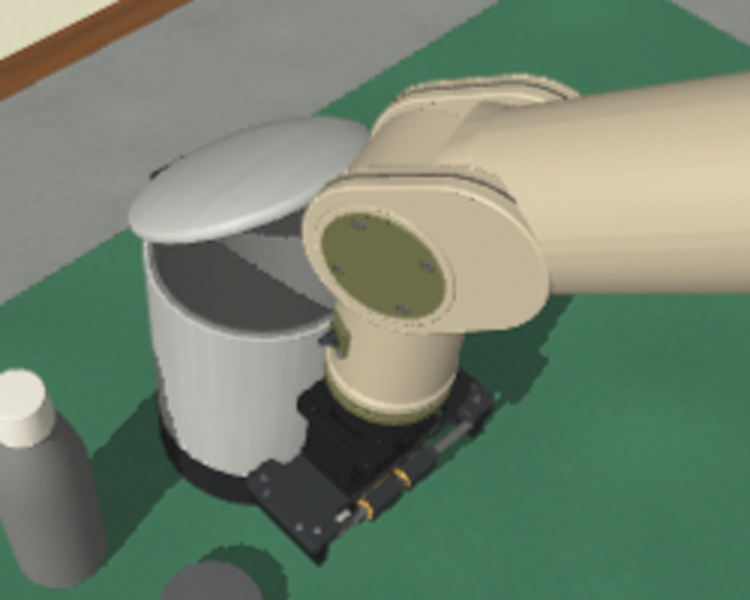

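The lid is about half open. Its edge, near (370,125) in the crop, swings up behind the wrist without touching it, and the forces are small, so I'll carry on pressing.

Emit:
carry_out(rows=[{"jaw":0,"delta_pos":[0,0,0.002],"yaw":0},{"jaw":0,"delta_pos":[0,0,0.002],"yaw":0},{"jaw":0,"delta_pos":[0,0,0.002],"yaw":0},{"jaw":0,"delta_pos":[0,0,0.002],"yaw":0},{"jaw":0,"delta_pos":[0,0,0.002],"yaw":0},{"jaw":0,"delta_pos":[0,0,0.001],"yaw":0},{"jaw":0,"delta_pos":[0,0,0.001],"yaw":0}])

```text
time: 6.85
ee_pos: [0.5595, -0.0008, 0.2027]
eef_rot: [1.0, 0.0, 0.0, 0.0]
ft_force: [0.1, -0.4, 2.0]
width: 0.0003
```

Emit:
carry_out(rows=[{"jaw":0,"delta_pos":[0,0,0.001],"yaw":0},{"jaw":0,"delta_pos":[0,0,0.001],"yaw":0},{"jaw":0,"delta_pos":[0,0,0.001],"yaw":0},{"jaw":0,"delta_pos":[0,0,0],"yaw":0}])

```text
time: 7.25
ee_pos: [0.5591, -0.0008, 0.1995]
eef_rot: [1.0, 0.0, -0.0, 0.0]
ft_force: [0.4, -0.7, 1.4]
width: 0.0005
```

Emit:
carry_out(rows=[{"jaw":0,"delta_pos":[0,0,0.001],"yaw":0},{"jaw":0,"delta_pos":[0,0,0.001],"yaw":0},{"jaw":0,"delta_pos":[0,0,0],"yaw":0}])

```text
time: 7.55
ee_pos: [0.5591, -0.0008, 0.1975]
eef_rot: [1.0, 0.0, -0.0, 0.0]
ft_force: [0.9, 0.5, 0.5]
width: 0.0006
```

Emit:
carry_out(rows=[{"jaw":0,"delta_pos":[0,0,0.0005],"yaw":0},{"jaw":0,"delta_pos":[0,0,0],"yaw":0}])

```text
time: 7.75
ee_pos: [0.5592, -0.0008, 0.1971]
eef_rot: [1.0, 0.0, -0.0, 0.0]
ft_force: [1.0, -0.4, 0.8]
width: 0.0004
```

Emit:
carry_out(rows=[{"jaw":0,"delta_pos":[0,0,0.0005],"yaw":0},{"jaw":0,"delta_pos":[0,0,0],"yaw":0}])

```text
time: 7.95
ee_pos: [0.5593, -0.0008, 0.1968]
eef_rot: [1.0, 0.0, -0.0, 0.0]
ft_force: [-0.8, 0.1, 3.1]
width: 0.0001
```

Emit:
carry_out(rows=[{"jaw":0,"delta_pos":[0,0,0.0005],"yaw":0},{"jaw":0,"delta_pos":[0,0,0],"yaw":0}])

```text
time: 8.15
ee_pos: [0.5593, -0.0007, 0.1966]
eef_rot: [1.0, 0.0, 0.0, 0.0]
ft_force: [-2.9, -0.1, 5.9]
width: 0.0007
```

Emit:
carry_out(rows=[{"jaw":0,"delta_pos":[0,0,0.0003],"yaw":0},{"jaw":0,"delta_pos":[0,0,0],"yaw":0}])

```text
time: 8.35
ee_pos: [0.5593, -0.0007, 0.1965]
eef_rot: [1.0, 0.0, 0.0, 0.0]
ft_force: [-4.0, -0.1, 8.5]
width: 0.0005
```

The force is rising against the hard stop at the height I predicted. I'll look once, then hold.

Run:
```python
from h import *
c=cams.camera('side'); cv2.imwrite('pics/side3.png',cv2.resize(c['img'][60:260,180:430],None,fx=3,fy=3,interpolation=cv2.INTER_CUBIC))
# lid front expected fully open
for th in(1.1,1.26): print(proj(c,[.778-.168*np.cos(th),-.002,.24+.168*np.sin(th)]))
print(r.read_state()['ft_force'])
```

```text
[263.28085848  81.7656825 ]
[254.24563419  70.21528917]
[-3.93130168 -0.56637755  9.18691967]
```

View pics/side3.png

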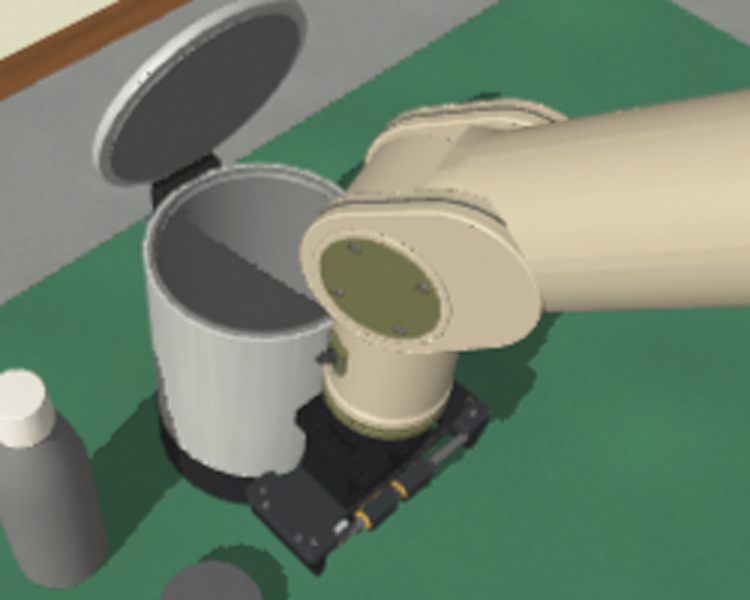

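Emit:
carry_out(rows=[{"jaw":0,"delta_pos":[0,0,0],"yaw":0},{"jaw":0,"delta_pos":[0,0,0],"yaw":0},{"jaw":0,"delta_pos":[0,0,0],"yaw":0},{"jaw":0,"delta_pos":[0,0,0],"yaw":0},{"jaw":0,"delta_pos":[0,0,0],"yaw":0},{"jaw":0,"delta_pos":[0,0,0],"yaw":0},{"jaw":0,"delta_pos":[0,0,0],"yaw":0},{"jaw":0,"delta_pos":[0,0,0],"yaw":0},{"jaw":0,"delta_pos":[0,0,0],"yaw":0},{"jaw":0,"delta_pos":[0,0,0],"yaw":0}])

```text
time: 9.4
ee_pos: [0.5593, -0.0007, 0.1965]
eef_rot: [1.0, 0.0, 0.0, 0.0]
ft_force: [-4.1, 0.3, 9.0]
width: 0.0005
```

The lid stands fully open. Its front edge is near crop (230,10), or about (255,65) in the full picture, against a prediction of (254,70). I'll keep holding.

Emit:
carry_out(rows=[{"jaw":0,"delta_pos":[0,0,0],"yaw":0},{"jaw":0,"delta_pos":[0,0,0],"yaw":0},{"jaw":0,"delta_pos":[0,0,0],"yaw":0},{"jaw":0,"delta_pos":[0,0,0],"yaw":0},{"jaw":0,"delta_pos":[0,0,0],"yaw":0},{"jaw":0,"delta_pos":[0,0,0],"yaw":0},{"jaw":0,"delta_pos":[0,0,0],"yaw":0},{"jaw":0,"delta_pos":[0,0,0],"yaw":0},{"jaw":0,"delta_pos":[0,0,0],"yaw":0},{"jaw":0,"delta_pos":[0,0,0],"yaw":0}])

```text
time: 10.4
ee_pos: [0.5593, -0.0007, 0.1965]
eef_rot: [1.0, 0.0, 0.0, 0.0]
ft_force: [-3.1, -0.4, 8.1]
width: 0.0008
```

Emit:
carry_out(rows=[{"jaw":0,"delta_pos":[0,0,0],"yaw":0},{"jaw":0,"delta_pos":[0,0,0],"yaw":0},{"jaw":0,"delta_pos":[0,0,0],"yaw":0},{"jaw":0,"delta_pos":[0,0,0],"yaw":0},{"jaw":0,"delta_pos":[0,0,0],"yaw":0},{"jaw":0,"delta_pos":[0,0,0],"yaw":0},{"jaw":0,"delta_pos":[0,0,0],"yaw":0},{"jaw":0,"delta_pos":[0,0,0],"yaw":0},{"jaw":0,"delta_pos":[0,0,0],"yaw":0},{"jaw":0,"delta_pos":[0,0,0],"yaw":0}])

```text
time: 11.4
ee_pos: [0.5593, -0.0007, 0.1965]
eef_rot: [1.0, 0.0, 0.0, 0.0]
ft_force: [-4.4, -0.9, 8.9]
width: 0.0003
```

Emit:
carry_out(rows=[{"jaw":0,"delta_pos":[0,0,0],"yaw":0},{"jaw":0,"delta_pos":[0,0,0],"yaw":0},{"jaw":0,"delta_pos":[0,0,0],"yaw":0},{"jaw":0,"delta_pos":[0,0,0],"yaw":0},{"jaw":0,"delta_pos":[0,0,0],"yaw":0},{"jaw":0,"delta_pos":[0,0,0],"yaw":0},{"jaw":0,"delta_pos":[0,0,0],"yaw":0}])

```text
time: 12.1
ee_pos: [0.5593, -0.0007, 0.1965]
eef_rot: [1.0, 0.0, 0.0, 0.0]
ft_force: [-3.9, -0.2, 9.1]
width: 0.0004
```

Emit:
carry_out(rows=[{"jaw":0,"delta_pos":[0,0,-0.0007],"yaw":0},{"jaw":0,"delta_pos":[0,0,-0.0007],"yaw":0},{"jaw":0,"delta_pos":[0,0,-0.0007],"yaw":0},{"jaw":0,"delta_pos":[0,0,-0.0007],"yaw":0},{"jaw":0,"delta_pos":[0,0,-0.0007],"yaw":0},{"jaw":0,"delta_pos":[0,0,-0.0007],"yaw":0},{"jaw":0,"delta_pos":[0,0,-0.0007],"yaw":0},{"jaw":0,"delta_pos":[0,0,-0.0007],"yaw":0},{"jaw":0,"delta_pos":[0,0,-0.0007],"yaw":0},{"jaw":0,"delta_pos":[0,0,-0.0007],"yaw":0}])

```text
time: 13.1
ee_pos: [0.5593, -0.0008, 0.203]
eef_rot: [1.0, 0.0, -0.0, 0.0]
ft_force: [-0.2, -0.6, 0.6]
width: 0.0002
```

Emit:
carry_out(rows=[{"jaw":0,"delta_pos":[0,0,-0.0007],"yaw":0},{"jaw":0,"delta_pos":[0,0,-0.0007],"yaw":0},{"jaw":0,"delta_pos":[0,0,-0.0007],"yaw":0},{"jaw":0,"delta_pos":[0,0,-0.0007],"yaw":0},{"jaw":0,"delta_pos":[0,0,-0.0007],"yaw":0},{"jaw":0,"delta_pos":[0,0,-0.0007],"yaw":0},{"jaw":0,"delta_pos":[0,0,-0.0007],"yaw":0},{"jaw":0,"delta_pos":[0,0,-0.0007],"yaw":0},{"jaw":0,"delta_pos":[0,0,-0.0007],"yaw":0},{"jaw":0,"delta_pos":[0,0,-0.0007],"yaw":0}])

```text
time: 14.1
ee_pos: [0.5593, -0.0008, 0.21]
eef_rot: [1.0, 0.0, -0.0, 0.0]
ft_force: [-1.9, 0.3, 2.4]
width: 0.0007
```

Run:
```python
from h import *
c=cams.camera('side'); cv2.imwrite('pics/side4.png',cv2.resize(c['img'][60:260,180:430],None,fx=3,fy=3,interpolation=cv2.INTER_CUBIC))
```

```text
(no output)
```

View pics/side4.png

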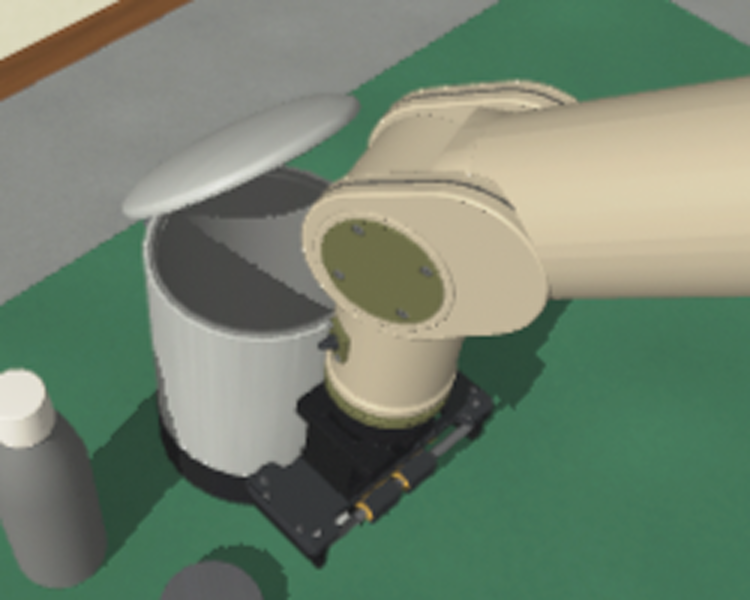

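The lid follows the finger down; its front edge is near crop (340,100). I'll keep easing up.

Emit:
carry_out(rows=[{"jaw":0,"delta_pos":[0,0,-0.0006],"yaw":0},{"jaw":0,"delta_pos":[0,0,-0.0006],"yaw":0},{"jaw":0,"delta_pos":[0,0,-0.0006],"yaw":0},{"jaw":0,"delta_pos":[0,0,-0.0006],"yaw":0},{"jaw":0,"delta_pos":[0,0,-0.0006],"yaw":0},{"jaw":0,"delta_pos":[0,0,-0.0006],"yaw":0},{"jaw":0,"delta_pos":[0,0,-0.0006],"yaw":0},{"jaw":0,"delta_pos":[0,0,-0.0006],"yaw":0},{"jaw":0,"delta_pos":[0,0,-0.0006],"yaw":0},{"jaw":0,"delta_pos":[0,0,-0.0006],"yaw":0}])

```text
time: 15.15
ee_pos: [0.5594, -0.0008, 0.2161]
eef_rot: [1.0, 0.0, 0.0, 0.0]
ft_force: [0.3, -0.0, 2.8]
width: 0.0007
```

Emit:
carry_out(rows=[{"jaw":0,"delta_pos":[0,0,-0.0006],"yaw":0},{"jaw":0,"delta_pos":[0,0,-0.0006],"yaw":0},{"jaw":0,"delta_pos":[0,0,-0.0006],"yaw":0},{"jaw":0,"delta_pos":[0,0,-0.0006],"yaw":0},{"jaw":0,"delta_pos":[0,0,-0.0004],"yaw":0},{"jaw":0,"delta_pos":[0,0,-0.0004],"yaw":0},{"jaw":0,"delta_pos":[0,0,-0.0004],"yaw":0},{"jaw":0,"delta_pos":[0,0,-0.0004],"yaw":0},{"jaw":0,"delta_pos":[0,0,-0.0004],"yaw":0},{"jaw":0,"delta_pos":[0,0,-0.0004],"yaw":0}])

```text
time: 16.15
ee_pos: [0.5594, -0.0008, 0.2209]
eef_rot: [1.0, 0.0, 0.0, 0.0]
ft_force: [1.6, 0.7, 2.6]
width: 0.0003
```

Emit:
carry_out(rows=[{"jaw":0,"delta_pos":[0,0,-0.0004],"yaw":0},{"jaw":0,"delta_pos":[0,0,-0.0004],"yaw":0},{"jaw":0,"delta_pos":[0,0,-0.0004],"yaw":0},{"jaw":0,"delta_pos":[0,0,-0.0004],"yaw":0},{"jaw":0,"delta_pos":[0,0,-0.0004],"yaw":0},{"jaw":0,"delta_pos":[0,0,-0.0004],"yaw":0},{"jaw":0,"delta_pos":[0,0,-0.0004],"yaw":0},{"jaw":0,"delta_pos":[0,0,-0.0004],"yaw":0},{"jaw":0,"delta_pos":[0,0,-0.0004],"yaw":0},{"jaw":0,"delta_pos":[0,0,-0.0004],"yaw":0}])

```text
time: 17.15
ee_pos: [0.5593, -0.0008, 0.2248]
eef_rot: [1.0, 0.0, 0.0, 0.0]
ft_force: [1.9, -0.2, 3.5]
width: 0.0005
```

Emit:
carry_out(rows=[{"jaw":0,"delta_pos":[0,0,-0.0004],"yaw":0},{"jaw":0,"delta_pos":[0,0,-0.0004],"yaw":0},{"jaw":0,"delta_pos":[0,0,-0.0004],"yaw":0},{"jaw":0,"delta_pos":[0,0,-0.0004],"yaw":0},{"jaw":0,"delta_pos":[0,0,-0.0004],"yaw":0},{"jaw":0,"delta_pos":[0,0,-0.0004],"yaw":0},{"jaw":0,"delta_pos":[0,0,-0.0004],"yaw":0},{"jaw":0,"delta_pos":[0,0,-0.0004],"yaw":0},{"jaw":0,"delta_pos":[0,0,-0.0004],"yaw":0},{"jaw":0,"delta_pos":[0,0,-0.0004],"yaw":0}])

```text
time: 18.15
ee_pos: [0.5593, -0.0008, 0.2288]
eef_rot: [1.0, 0.0, 0.0, 0.0]
ft_force: [2.6, 0.4, 3.3]
width: 0.0004
```

Emit:
carry_out(rows=[{"jaw":0,"delta_pos":[0,0,-0.0003],"yaw":0},{"jaw":0,"delta_pos":[0,0,-0.0003],"yaw":0},{"jaw":0,"delta_pos":[0,0,-0.0003],"yaw":0},{"jaw":0,"delta_pos":[0,0,-0.0003],"yaw":0},{"jaw":0,"delta_pos":[0,0,-0.0003],"yaw":0},{"jaw":0,"delta_pos":[0,0,-0.0003],"yaw":0},{"jaw":0,"delta_pos":[0,0,-0.0003],"yaw":0},{"jaw":0,"delta_pos":[0,0,-0.0003],"yaw":0},{"jaw":0,"delta_pos":[0,0,-0.0003],"yaw":0},{"jaw":0,"delta_pos":[0,0,-0.0003],"yaw":0}])

```text
time: 19.15
ee_pos: [0.5591, -0.0008, 0.2316]
eef_rot: [1.0, 0.0, -0.0, 0.0]
ft_force: [0.4, 1.2, 0.2]
width: 0.0006
```

Run:
```python
from h import *
c=cams.camera('side'); cv2.imwrite('pics/side5.png',cv2.resize(c['img'][60:260,180:430],None,fx=3,fy=3,interpolation=cv2.INTER_CUBIC))
s=r.read_state();print(s['ee_pos'],s['ft_force'])
```

```text
[ 0.55919239 -0.00080663  0.23168268] [-0.01558192 -0.79628866 -0.06842277]
```

View pics/side5.png

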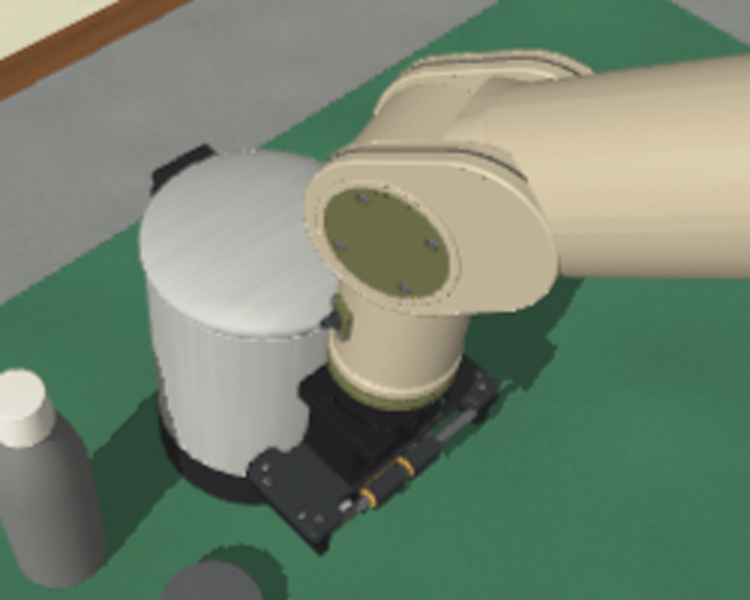

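The lid is shut and the contact force is zero. I'll back the hand away from the bin and lift it.

Emit:
carry_out(rows=[{"jaw":0,"delta_pos":[0,0,-0.002],"yaw":0},{"jaw":0,"delta_pos":[-0.005,0,-0.006],"yaw":0},{"jaw":0,"delta_pos":[-0.012,0,-0.012],"yaw":0},{"jaw":0,"delta_pos":[-0.02,0,-0.02],"yaw":0},{"jaw":0,"delta_pos":[-0.02,0.01,-0.025],"yaw":0},{"jaw":0,"delta_pos":[-0.02,0.02,-0.025],"yaw":0},{"jaw":0,"delta_pos":[-0.02,0.03,-0.02],"yaw":0},{"jaw":0,"delta_pos":[-0.01,0.03,0],"yaw":0},{"jaw":0,"delta_pos":[0,0.03,0],"yaw":0},{"jaw":0,"delta_pos":[0,0.03,0],"yaw":0}])

```text
time: 20.2
ee_pos: [0.4517, -0.1519, 0.3427]
eef_rot: [1.0, 0.0, 0.001, 0.001]
ft_force: [0.5, 0.3, 1.1]
width: 0.0007
```

Emit:
carry_out(rows=[{"jaw":0,"delta_pos":[0,0.03,0],"yaw":0},{"jaw":0,"delta_pos":[0,0.03,0],"yaw":0},{"jaw":0,"delta_pos":[0,0.02,0],"yaw":0},{"jaw":0,"delta_pos":[0,0.01,0],"yaw":0},{"jaw":0,"delta_pos":[0,0,0],"yaw":0},{"jaw":0,"delta_pos":[0,0,0],"yaw":0}])

```text
time: 20.8
ee_pos: [0.4526, -0.2397, 0.3419]
eef_rot: [1.0, 0.001, 0.0, -0.0]
ft_force: [0.1, 0.3, 0.3]
width: 0.0004
```

Run:
```python
from h import *
a=cams.camera('side')['img'];b=cams.camera('top');
for q in ['bin','pedal_pad','spray','cleaner','tin']:
    print(q,[(round(x['confidence'],2),np.round(np.array(x['rect'])*[512,384,512,384],1)) for x in cams.boxes_of('top',q)][:1])
t0=cv2.imread('pics/top0.png'); d=cv2.absdiff(t0,b['img'])
cv2.imwrite('pics/end.png',cv2.resize(np.hstack([b['img'],d]),(800,300)))
cv2.imwrite('pics/endside.png',a)
```

```text
bin [(0.85, array([279.3, 176.1,  80.5, 113.7]))]
pedal_pad [(0.63, array([275.6, 221.8,  24.9,  18.5]))]
spray [(0.93, array([352.3, 181.2,  49. ,  40.3]))]
cleaner [(0.69, array([197.1, 175.3,  31.7,  41. ]))]
tin [(0.87, array([219.1, 228.6,  37.9,  31.3]))]
```

View pics/end.png

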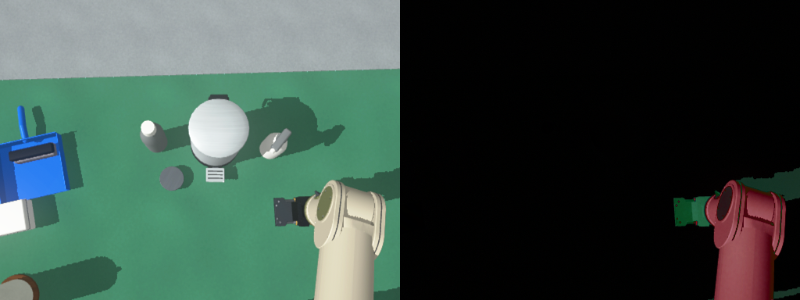

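View pics/endside.png

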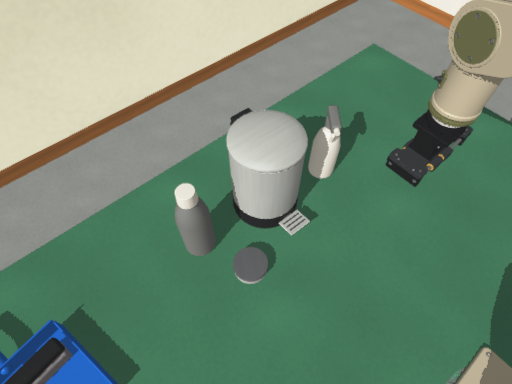

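The difference picture is black everywhere except the arm and its shadow, so the bin and the things around it haven't moved. The lid is shut and the pedal is up, at top-view pixel (275,223).

```bash
python3 -c "
from bench import job
print(job.close_job())"
```

```text
the job is handed in; nothing more can be done
None
```

I pressed the pedal to its stop with the closed fingertips, and the lid stood fully open for about 3.7 s. I then eased the pedal up over about 7 s; the lid followed it down and closed without slamming. The hand is well clear and the job is handed in, at about 21 s in all.

- **Where I pressed:** about 20 mm in front of the pad's centre, because the gripper's body would have met the bin wall if I had pressed at the centre.
- **Forces:** about 9 N on the pedal at the stop, below the 30 N that would tip the bin. The force was back to zero before I moved away.
- **Open check:** the picture showed the lid's front edge within about 5 pixels of where a fully open lid should be.
- **Last checks:** the before-and-after top pictures differ only where the arm and its shadow are. The bin, spray, cleaner and tin have not moved, the lid is shut and the pedal is up.

No check failed. The networks' boxes differed by 1 to 3 pixels between the two looks, which is within their usual scatter, since the pictures themselves match.

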